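Park the rotor key and hold the rotor lid over the centrifuge rotor

TASK

The rotor is tight and loaded: draw the T-handle key up out of the rotor hub in the open centrifuge and park it in the notch of the bracket on the centrifuge's side, stem down through the notch and shoulder resting on the bracket, and let go of it. Then fetch the rotor lid by its knob, carry it over the tube rack and hold it level and centred over the rotor, a finger's width (15 mm) above it, never letting it touch the centrifuge, so that I can look in at the tubes. Finish while still holding it there in the air, and leave the other things on the bench where they are.

Things in the scene. Friction and masses are not known exactly. Their poses are not given: they have to be found in the camera images.
- centrifuge: white bench centrifuge, fixed. Origin on the bench under the rotor axis; z up, +x to the side wall with the key bracket, +y to the control panel. Body x -113..113, y -112..128 mm, flat deck 125 mm high, bowl gasket 3 mm higher. Round open bowl, diameter 164. Its own lid stands open at the -y edge: 212 wide, from y -98 mm at the deck leaning back from the rotor, top 340 mm above the bench
- rotor: round aluminium rotor in the bowl, diameter 128, free to turn on its axis; its rim and hub both end 122 mm above the bench, the caps of the tubes in it lie no higher. Origin on the axis, 82 mm above the bench
- hub_top (a point): centre of the rotor hub's top face, on the rotor axis, 122 mm above the bench; axes as the centrifuge's. The hub, diameter 28, has an upright round bore 10 mm wide and 24 mm deep, in which the key stands at the start
- notch (a point): seat of the parked key's shoulder: on top of the dark steel bracket on the +x wall, 125 mm above the bench like the deck, 22 mm out from the wall; axes as the centrifuge's. Bracket: forked plate 5 thick, 36 wide, 44 mm out from the wall. Notch 14 mm wide (along y), open outwards (+x), above and below; closed end 7.5 mm inward of the seat, mouth 22 mm outward. Nothing beneath
- key: T-handle rotor key, 70 g, 100 mm tall, upright in the hub's bore at the start, 1 mm play. Origin at the stem's lower tip, z up to the handle, x along the crossbar. Steel stem diameter 8, length 60; black boss diameter 24 from 60 to 86 mm, its lower face is the shoulder; black crossbar 70 by 14 by 14 mm from 86 to 100 mm
- key_shoulder (a point): centre of the key's shoulder, 60 mm above the stem's tip, axes as the key's
- key_bar (a point): centre of the key's crossbar, 93 mm above the stem's tip; the place to pinch it, across its 14 mm
- rotor_lid: loose round aluminium rotor lid lying on the bench with its knob up, about 160 g. Diameter 124, disc top at 12 mm (an 8 mm skirt under a 4 mm disc); black round knob in the centre, diameter 28, from 12 to 40 mm. Origin at the centre of the skirt's lower edge, z up
- tube_rack: white rack with capped sample tubes, loose, 200 (x) by 56 (y) mm, 64 mm high, tube caps up to 107 mm; stands between the rotor lid and the centrifuge. Origin under its centre. To be left alone
- bottle: amber reagent bottle, diameter 60, 135 mm tall; origin under its centre. To be left alone
- slide_box: grey closed microscope slide box, 87 by 177 by 34 mm; origin under its centre. To be left alone
- dish: closed glass culture dish, diameter 94, 16 mm high, no knob; origin under its centre. To be left alone
Mind the look-alikes: they are no part of the job. What is meant by the key is not yellow, and is the larger of those in its own colour.

How it is judged:
On the way, in this order (a step that is already met when the one before it is completed fails the run):
1. the key is drawn up out of the hub's bore (z of key in the frame of hub_top above 0.003 m), for 0.1 s.
2. the key is parked in the notch and let go (x of key_shoulder in the frame of notch between -0.006 and 0.012 m and y of key_shoulder in the frame of notch between -0.006 and 0.006 m and z of key_shoulder in the frame of notch between -0.004 and 0.004 m and angle between key's own z axis and vertical below 0.15 rad and contact force between key and the fingers below 0.1 N), for 0.2 s.
At the end, for the whole second after the job is handed in: Key upright (0.15 rad) in the notch, shoulder on the bracket: 4 mm in height, 6 mm across, 6 mm inward to 12 mm outward. Rotor lid still, carried by the fingers alone, its lower edge 5 to 28 mm above the hub top, centred within 8 mm, level within 0.1 rad (x of key_shoulder in the frame of notch between -0.006 and 0.012 m and y of key_shoulder in the frame of notch between -0.006 and 0.006 m and z of key_shoulder in the frame of notch between -0.004 and 0.004 m and angle between key's own z axis and vertical below 0.15 rad and horizontal distance between rotor_lid and hub_top below 0.008 m and z of rotor_lid in the frame of hub_top between 0.005 and 0.028 m and angle between rotor_lid's own z axis and vertical below 0.1 rad and linear speed of rotor_lid below 0.02 m/s and contact force between rotor_lid and the fingers above 1 N and contact force between rotor_lid and centrifuge below 0.1 N and contact force between rotor_lid and key below 0.1 N); the arm keeps its last pose, push and grip.
It fails at once if the rotor lid touches the centrifuge (contact force between rotor_lid and centrifuge above 0.5 N).
It fails at once if the tube rack is moved (distance of tube_rack from where it was at the start of the episode above 0.02 m or angle between tube_rack's own z axis and vertical above 0.2 rad).
It fails at once if the bottle is moved or tipped (distance of bottle from where it was at the start of the episode above 0.02 m or angle between bottle's own z axis and vertical above 0.2 rad).
It fails at once if the slide box or the dish is moved (distance of any of slide_box, dish from where it was at the start of the episode above 0.02 m).
It also fails if it takes over 64 s, if anything falls off the work surface, if the arm or the gripper's body presses on something with over 40 N, if the wrist force passes 120 N, or if a joint passes its speed limit or range.

ROBOT

A 7-joint arm with a two-finger parallel gripper is mounted at the origin on the work surface. World frame = base frame: x ahead of the robot, y to its left, z up, the work surface at z = 0. Lengths are in m, angles in rad, forces in N, time in s.
With the tool pointing down it reaches from about 0.4 to 0.9 m from the base axis. Payload 5.5 kg.
Tool frame: the origin (TCP) lies midway between the tips of the shut fingers; the grasp point (between the pads) lies 19 mm behind it (manip.grip_depth is the distance from the TCP to the grasp point, in m); z points along the fingers, y is the line along which they close (so a half turn about z gives the same grasp; the last joint's range is limited). The gripper opens to 92 mm and grips with 3 to 60 N. Pads are 19 mm wide; open, the fingers measure 130 mm over their backs; the gripper's body (75 mm by 190 mm) begins 47 mm behind the grasp point.
Start: joints at [-1.018, 0.501, -0.427, 1.55, 0.221, 1.138, -0.21], TCP at [0.186, 0.623, 0.19] pointing down, gripper open.
Joint ranges: [-2.88, 2.88], [-0.31, 2.03], [-1.54, 1.56], [0.2, 2.42], [-1.41, 4.55], [0.19, 2.02], [-2.57, 2.57]. Speed limits (rad/s): [2.57, 2.57, 3.14, 3.14, 3.14, 3.14, 3.14].

INTERFACE

Orientations are given as a unit quaternion [x, y, z, w].
In Python, from bench import manip, effector, viewer gives the robot as it stands. Calls block until the motion is done:
- manip.move_pose(position, orientation): joint-space move of the TCP to a pose.
- manip.servo_line(position, ori=None, vel=0.15): straight line of the TCP; ori=None keeps the orientation; vel is the mean speed in m/s.
- manip.movej(angles): joint-space move.
- effector.open_jaws() and effector.close(f_grip=None): open the fingers fully, or close them until they stop; f_grip is the grip in N (None keeps the last).
- manip.sleep(seconds).
- manip.solve_ik(position, orientation): joint angles nearest the present ones, or None.
- viewer.get_image(name): name is "scene" or "top"; returns the picture (384x512x3 uint8, red, green, blue); there is no depth.
- viewer.get_calibration(name): a dict with "vfov" (degrees; the focal length in pixels is half the picture's height over the tangent of half this angle, whatever the lens; pixels are square), "cx", "cy" (the principal point, pixels), "dist_coeffs" ([k1, k2, p1, p2, k3] as OpenCV has them; the pictures are not rectified), "eye" and "attitude" of the camera in the world. Camera axes: x right, y down, z forward; pixel columns grow to the right and rows downward; lengths in m; the calibration is good to about 2 mm. A picture is of the moment at which its call begins. get_calibration takes no time and is no camera call.
A pose or a line that the arm cannot do raises manip.PlanningError and nothing moves.
- manip.hand_in(): hands the job in; it is judged then, once.
Readings, each from a call of its own:
- manip.current_clock(): time.
- manip.current_q(): joint angles.
- manip.current_joint_velocities(): joint speeds.
- manip.current_tau(): joint torques, N m.
- manip.current_tool_pos(): TCP position.
- manip.current_tcp_rot(): TCP orientation.
- manip.current_force(): force on the tool from outside, world axes, zero at the start.
- manip.current_wrist_torque(): the same for the moment, N m.
- manip.current_finger_gap(): finger opening in m.
- manip.current_gripper_force(): force on a finger pad.
Only numpy, scipy, OpenCV 4.12 (cv2) and the standard library are available. Lean on these libraries where they do the work, as an engineer would, in place of code of your own. Each camera call takes 0.05 s, during which the arm holds its last target. There are 200 camera calls.

## Working session

There is one attempt and no reset: what is moved stays moved. The work goes in short steps, each a Python script; the robot and the scene stay as the last script left them, time stands still between calls to the robot, and variables do not carry over. Pictures are saved under pics/ and viewed, at most 13 in all, crops included, and the job is handed in when it is done.

```bash
mkdir -p pics; ls; python3 - <<'E'
from bench import manip, effector, viewer
import cv2
for n in("scene","top"):
    cv2.imwrite(f"pics/{n}0.png",viewer.get_image(n)[:,:,::-1]); print(n,viewer.get_calibration(n))
print(manip.current_clock(),manip.current_tcp_rot(),manip.grip_depth,manip.current_finger_gap())
E
```

```text
pics
scene {'vfov': 42.04751844891287, 'cx': 257.6840537430043, 'cy': 188.92251301637128, 'dist_coeffs': array([-0.14482105,  0.        ,  0.        ,  0.        ,  0.        ]), 'eye': array([ 1.37333683, -0.2760238 ,  0.71241964]), 'attitude': array([ 0.72382063,  0.48761565, -0.28352951, -0.39739865])}
top {'vfov': 55.36049072102601, 'cx': 253.68921380397808, 'cy': 192.025171400132, 'dist_coeffs': array([0.02671202, 0.        , 0.        , 0.        , 0.        ]), 'eye': array([0.44203684, 0.04678194, 0.96540228]), 'attitude': array([ 0.71095517, -0.70203762,  0.0316414 , -0.02616777])}
0.1 [ 1.44369679e-01  9.89523432e-01 -8.65287977e-04 -1.60155635e-04] 0.0188 0.09195181105593302
```

View pics/scene0.png

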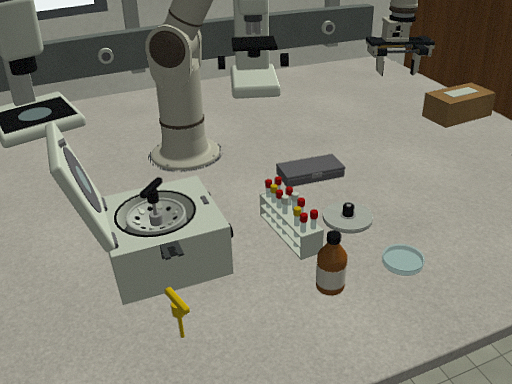

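View pics/top0.png

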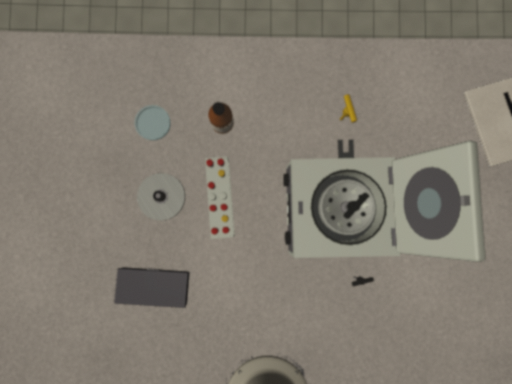

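Top view: the real key is the black T-handle in the hub at top (356,205), scene (152,190). Its look-alikes are the yellow T at top (350,108), scene (178,310), and a small black T on the bench at top (362,281). I choose the large black one in the hub. The lid with its knob is at top (160,196); the dish at (153,123) has no knob. The bracket is at top (346,148).

```bash
cat > h.py <<'E'
import numpy as np, cv2
from scipy.spatial.transform import Rotation as R
from bench import manip, effector, viewer
def K(c): f=192/np.tan(np.radians(c['vfov'])/2); return np.array([[f,0,c['cx']],[0,f,c['cy']],[0,0,1]])
def cast(n,px,z):
    c=viewer.get_calibration(n)
    u=cv2.undistortPoints(np.float64(px).reshape(-1,1,2),K(c),c['dist_coeffs']).reshape(-1,2)
    d=R.from_quat(c['attitude']).apply(np.c_[u,np.ones(len(u))])
    return c['eye']+d*((z-c['eye'][2])/d[:,2])[:,None]
def proj(n,P):
    c=viewer.get_calibration(n); r=R.from_quat(c['attitude']).inv()
    return cv2.projectPoints(r.apply(np.atleast_2d(P)-c['eye']),np.zeros(3),np.zeros(3),K(c),c['dist_coeffs'])[0].reshape(-1,2)
def circle(P):  # algebraic least squares circle
    A=np.c_[2*P[:,:2],np.ones(len(P))]; s=np.linalg.lstsq(A,(P[:,:2]**2).sum(1),rcond=None)[0]
    return s[:2],np.sqrt(s[2]+s[0]**2+s[1]**2)
def down(yaw):  # tool z down, tool y (closing) at world angle yaw
    y=np.array([np.cos(yaw),np.sin(yaw),0]); z=np.array([0,0,-1.]); return R.from_matrix(np.c_[np.cross(y,z),y,z]).as_quat()
E
python3 - <<'E'
from h import *
im=viewer.get_image("top"); sc=viewer.get_image("scene")
a=cv2.resize(im[90:300,280:410],None,fx=2.8,fy=2.8,interpolation=cv2.INTER_CUBIC)
b=cv2.resize(sc[160:270,100:250],None,fx=2.9,fy=2.9,interpolation=cv2.INTER_CUBIC)
o=np.zeros((588,800,3),np.uint8); o[:a.shape[0],:a.shape[1]]=a; o[:b.shape[0],364:364+b.shape[1]]=b
cv2.imwrite("pics/crop.png",o[:,:,::-1])
print(cast("top",[(348,206)],.128),cast("top",[(356,205)],.198),cast("top",[(160,196)],.04),cast("top",[(346,148)],.125))
# lid disc
hsv=cv2.cvtColor(im,cv2.COLOR_RGB2HSV); print([im[y,x].tolist() for x,y in((145,196),(170,205),(120,196),(300,170),(346,141),(320,206))])
E
```

```text
[[ 0.48141339 -0.17556655  0.128     ]] [[ 0.48044167 -0.17375751  0.198     ]] [[0.50479371 0.27649778 0.04      ]] [[ 0.6165154  -0.17282246  0.125     ]]
[[137, 136, 125], [135, 134, 124], [136, 128, 117], [154, 154, 139], [136, 128, 116], [132, 131, 120]]
```

View pics/crop.png

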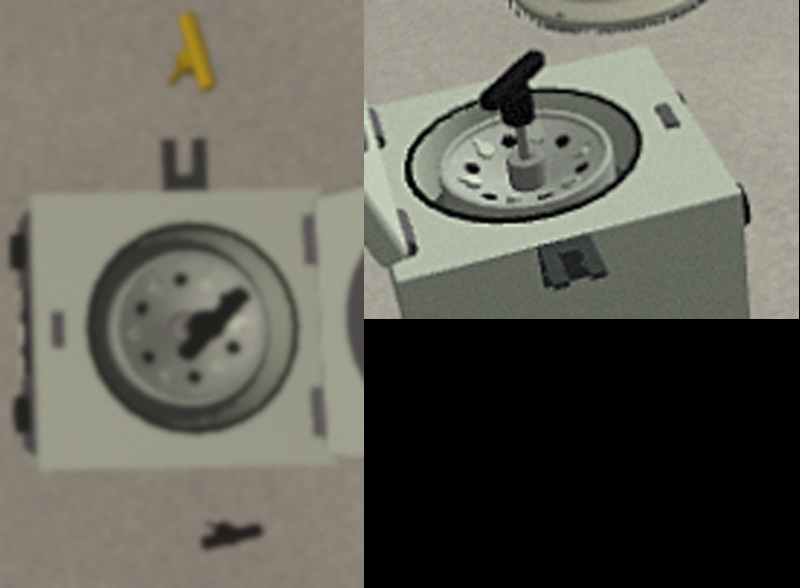

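The crop confirms the choice: the large black T stands in the hub, its bar running diagonally from about (366,194) to (347,217) in top pixels. The gasket ring is centred near (348.5,207), and the fork opens towards +x at (346,140).

```bash
python3 - <<'E'
from h import *
im=viewer.get_image("top"); g=cv2.cvtColor(im,cv2.COLOR_RGB2GRAY).astype(np.float32)
def edge(c,rs,n,bright_out=True,skip=None):
    P=[]
    for t in np.linspace(0,2*np.pi,n,endpoint=False):
        x=np.float32(c[0]+rs*np.cos(t))[None]; y=np.float32(c[1]+rs*np.sin(t))[None]
        v=cv2.remap(g,x,y,cv2.INTER_LINEAR)[0]; d=np.gradient(v)*(1 if bright_out else -1); i=d.argmax()
        P.append((x[0,i],y[0,i]))
    return np.array(P)
def fit(P,z):
    W=cast("top",P,z)[:,:2]
    for _ in range(4):
        c,r=circle(W); e=abs(np.hypot(*(W-c).T)-r); W=W[e<max(2*np.median(e),5e-4)]
    return c,r,len(W),np.median(e)
print("gasket outer",fit(edge((348.5,207),np.arange(33,42,.25),120),.128))
print("lid",fit(edge((160,196),np.arange(18,30,.25),120,False),.012))
# knob
m=((g<70)).astype(np.uint8)
def blob(x0,y0,x1,y1,th):
    mm=np.zeros_like(m); mm[y0:y1,x0:x1]=g[y0:y1,x0:x1]<th
    n,l,s,c=cv2.connectedComponentsWithStats(mm); i=1+s[1:,4].argmax(); return (l==i).astype(np.uint8),s[i],c[i]
k,s,c=blob(148,184,172,208,60); print("knob",s,c,cast("top",[c],.035))
k,s,c=blob(340,188,374,224,60); cn=cv2.findContours(k,0,1)[0][0]; r=cv2.minAreaRect(cn); print("key",s,c,r)
M=cv2.moments(k,True); B=cv2.boxPoints(r)
L=sorted([(np.linalg.norm(B[i]-B[(i+1)%4]),i) for i in range(4)]); e=[(B[i]+B[(i+1)%4])/2 for _,i in L[:2]]
W=cast("top",e,.198); print("bar ends",W,np.linalg.norm(W[0]-W[1]),W.mean(0),np.degrees(np.arctan2(*(W[1]-W[0])[1::-1])))
k,s,c=blob(335,137,358,157,100); print("bracket",s,c); r=cv2.minAreaRect(cv2.findContours(k,0,1)[0][0]); print(r,cast("top",cv2.boxPoints(r),.125))
# deck front(+x) edge and rear edge by vertical gradient
for nm,y0,y1,sg,xs in(("+x",150,166,1,list(range(300,334))+list(range(360,385))),("-x",250,266,-1,range(300,385))):
    P=[(x,y0+(np.gradient(g[y0:y1,x])*sg).argmax()) for x in xs]; W=cast("top",P,.125)[:,:2]
    v=cv2.fitLine(W.astype(np.float32),cv2.DIST_HUBER,0,.001,.001).ravel(); print(nm,v,np.degrees(np.arctan(v[0]/v[1])))
E
```

```text
gasket outer (array([ 0.48047732, -0.17631879]), np.float64(0.08637227570569128), 78, np.float64(0.00015854119088243995))
lid (array([0.50653395, 0.28336086]), np.float64(0.06064560845834123), 66, np.float64(0.000502455595270495))
knob [154 191  11  10  65] [159.61538462 195.95384615] [[0.50523785 0.2787137  0.035     ]]
key [344 194  24  24 210] [354.57619048 205.35238095] ((354.67242431640625, 204.06895446777344), (10.463730812072754, 30.477693557739258), 48.36646270751953)
bar ends [[ 0.50398358 -0.19512549  0.198     ]
 [ 0.46082968 -0.14695337  0.198     ]] 0.06467466345719648 [ 0.48240663 -0.17103943  0.198     ] 131.85485284439122
bracket [337 139  17  18 218] [345.64678899 148.60550459]
((345.0, 147.5), (17.0, 16.0), 90.0) [[ 0.6375032  -0.15200361  0.125     ]
 [ 0.63795895 -0.18925418  0.125     ]
 [ 0.59789554 -0.1889282   0.125     ]
 [ 0.59743275 -0.15180937  0.125     ]]
+x [ 0.02994383 -0.9995516   0.5950659  -0.20785356] -1.7159116
-x [ 0.03024172 -0.9995426   0.36664203 -0.15564884] -1.7329872
```

Measurements agree with the given sizes: hub (0.4805,-0.1763), centrifuge yaw +1.7° (body width 227 mm), bar along 132°. The hub-to-notch move is the relative 135 mm along the centrifuge's x. I'll go for the key, with the fingertips just above the boss.

```bash
python3 - <<'E'
from h import *
q=down(np.radians(41.9)); hub=np.array([.4805,-.1763])
p=manip.current_tool_pos(); manip.servo_line([p[0],p[1],.38],vel=.3)
manip.move_pose([*hub,.32],q)
manip.servo_line([*hub,.1868],vel=.12)
print(manip.current_tool_pos(),manip.current_force())
effector.close(30); print(manip.current_finger_gap(),manip.current_gripper_force(),manip.current_force(),manip.current_wrist_torque(),manip.current_clock(),manip.current_q())
im=viewer.get_image("scene")[130:270,90:270]; cv2.imwrite("pics/grip.png",cv2.resize(im,None,fx=4,fy=4)[:,:,::-1])
E
```

```text
[ 0.48109514 -0.17654608  0.18750761] [ 0.15207233  0.11929302 -0.03653581]
0.00038443404274496714 0.0 [-0.40373189 -0.32934357  0.10639796] [-0.02940141 -0.00622612  0.0342639 ] 6.725 [-0.15425051  0.24663266  0.52878719  1.92351847 -0.14607823  1.00890496
  1.17078028]
```

View pics/grip.png

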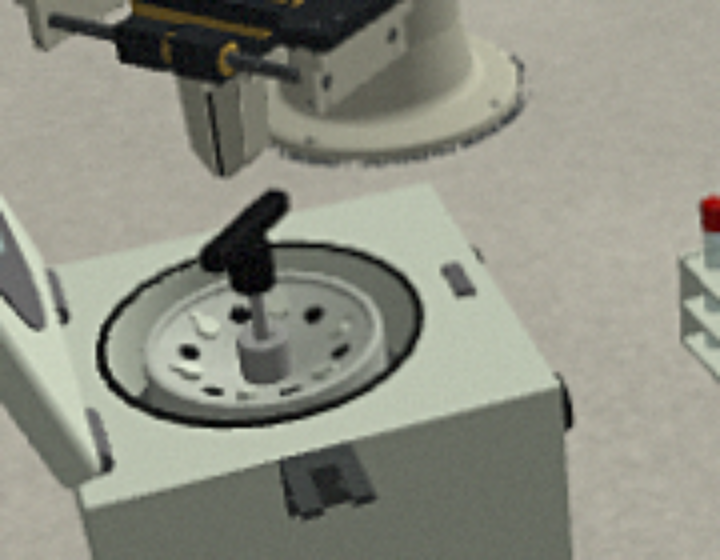

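The picture shows the closed fingertip at scene (145.5,173) above and behind the bar, whose centre is about (152,187). The grip closed on nothing, so I'll check the projection.

```bash
python3 - <<'E'
from h import *
p=manip.current_tool_pos(); print(p)
print("tcp",proj("scene",p),proj("top",p)); 
for z in(.122,.158,.184,.198): print(z,proj("scene",[.4805,-.1763,z]))
t=np.linspace(0,6.28,5)[:4]; print("gasket",proj("scene",np.c_[.4805+.0864*np.cos(t),-.1763+.0864*np.sin(t),t*0+.128]))
print("notch",proj("scene",[.6155,-.1722,.125]))
im=viewer.get_image("top"); sc=viewer.get_image("scene")
cv2.imwrite("pics/t2.png",cv2.resize(im[120:290,290:420],None,fx=3.5,fy=3.5)[:,:,::-1])
E
```

```text
[ 0.48049116 -0.17630723  0.18679992]
tcp [[150.47714001 187.88272481]] [[355.68773089 205.23581865]]
0.122 [[154.62476899 213.97239515]]
0.158 [[152.34557565 199.69060408]]
0.184 [[150.66423698 189.04704065]]
0.198 [[149.74669551 183.19892327]]
gasket [[162.88101682 234.27350464]
 [193.65978683 202.82682912]
 [146.8072429  191.76756787]
 [113.50097281 220.69171373]]
notch [[170.61827259 249.18132685]]
```

View pics/t2.png

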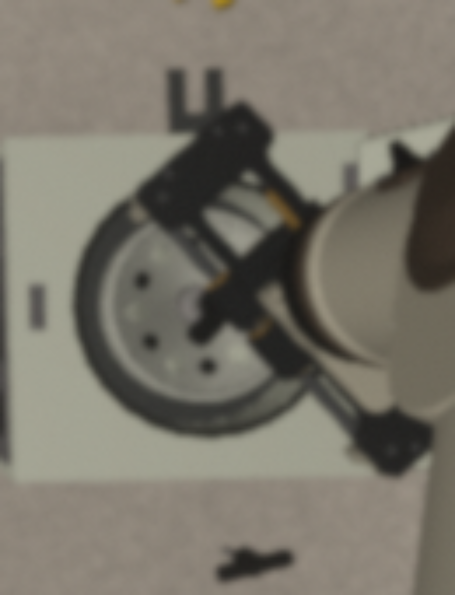

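```bash
python3 - <<'E'
from h import *
y=R.from_quat([1.44369679e-01,9.89523432e-01,-8.65e-4,-1.6e-4]).apply([0,1,0])
for z in(.19,.225): print(proj("scene",[np.array([.186,.623,z])+s*.046*y for s in(1,-1)]),proj("top",[.186,.623,z]))
sc=viewer.get_image("scene"); im=cv2.imread("pics/scene0.png")
a=cv2.resize(im[0:100,350:450],None,fx=4,fy=4); b=cv2.resize(sc[110:210,100:200][:,:,::-1],None,fx=4,fy=4)
cv2.imwrite("pics/cmp.png",np.hstack([a,b]))
E
```

```text
[[409.57294239  85.32224925]
 [380.59598056  86.26206563]] [[-39.04391374 347.47289372]]
[[410.9161245   74.34510764]
 [381.65300058  75.18590237]] [[-53.81749047 353.89766569]]
```

View pics/cmp.png

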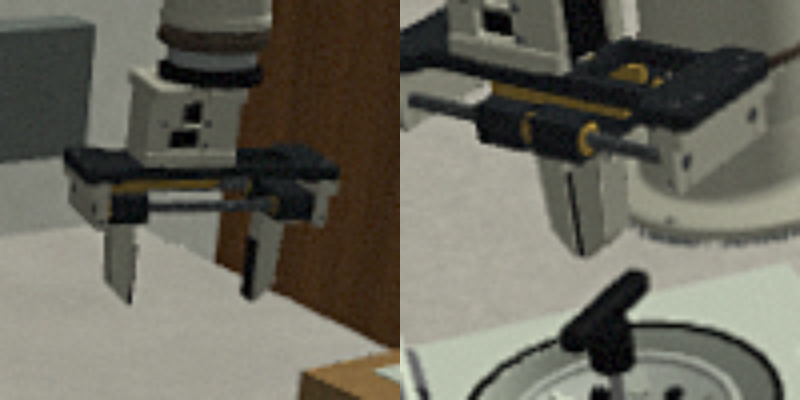

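At the start and now, the fingertips appear about 37 mm higher than the reported TCP (expected row 188, seen 173), while the key, gasket and bracket project correctly. So the real fingertip is about 37 mm short of the reported TCP along the tool. Descending with open fingers is safe under either reading, so I'll do that in steps, watching force and gap.

```bash
python3 - <<'E'
from h import *
p=manip.current_tool_pos()
effector.open_jaws(); f0=manip.current_force()
for z in(.170,.158,.150):
    manip.servo_line([.4805,-.1763,z],vel=.08); print(z,manip.current_force()-f0)
effector.close(30); print(manip.current_finger_gap(),manip.current_gripper_force(),manip.current_force()-f0,manip.current_wrist_torque(),manip.current_clock())
a=cv2.resize(viewer.get_image("scene")[110:230,90:240],None,fx=4,fy=4); cv2.imwrite("pics/g3.png",a[:,:,::-1])
E
```

```text
0.17 [ 0.22856309 -0.44270399  0.55468144]
0.158 [-0.38457182 -0.40416965 -0.0052768 ]
0.15 [ 0.10623512  0.14460372 -0.95290138]
0.013661351017534008 29.999114871025085 [ 0.5193159   0.13984061 -0.73250032] [-0.00424727  0.00803796 -0.00321349] 10.4833
```

View pics/g3.png

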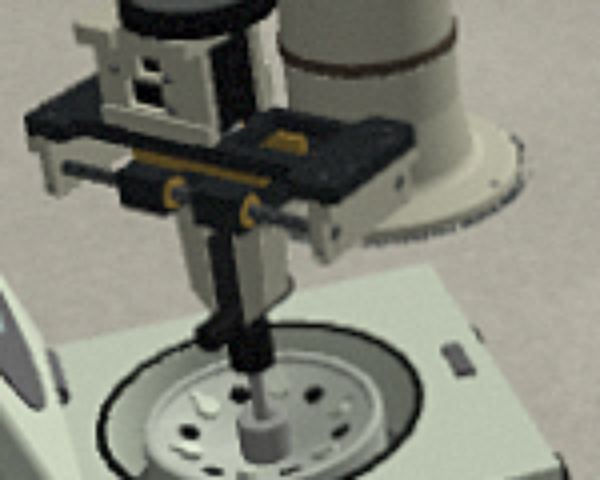

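The gap is 13.7 mm, 30 N on the pads, side forces low: the bar is held between the fingertips (scene about (148,187)). Next I lift, shift 135 mm along the centrifuge's x, and look before lowering.

```bash
python3 - <<'E'
from h import *
y=np.radians(1.72); d=np.array([np.cos(y),np.sin(y)])
p=manip.current_tool_pos(); t=p[:2]+d*.1365; print(p,t)
manip.servo_line([*p[:2],.200],vel=.08); print(manip.current_force(),manip.current_finger_gap())
manip.servo_line([*t,.200],vel=.12); manip.sleep(.3)
print(manip.current_tool_pos(),manip.current_force(),manip.current_finger_gap(),manip.current_clock())
a=cv2.resize(viewer.get_image("scene")[150:280,100:250],None,fx=4,fy=4,interpolation=cv2.INTER_CUBIC); cv2.imwrite("pics/over.png",a[:,:,::-1])
z=.125+.013; print("stem tip exp",proj("scene",[*t,.148]),"shoulder",proj("scene",[*t,.208]),"notch",proj("scene",[.6155,-.1722,.125]))
E
```

```text
[ 0.48050266 -0.17627912  0.15000182] [ 0.61694116 -0.17218206]
[ 0.55617413  0.49958838 -1.04155248] 0.013805776322021358
[ 0.61680447 -0.17219523  0.20025998] [-0.10997725  0.4027734  -0.62758424] 0.013681793396180423 12.8917
stem tip exp [[169.34937818 239.9736064 ]] shoulder [[165.43242484 213.53897305]] notch [[170.61827259 249.18132685]]
```

View pics/over.png

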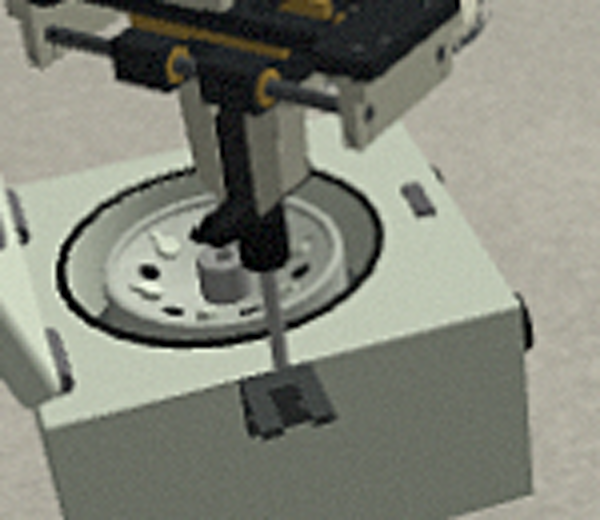

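The key hangs upright: stem tip at scene (170,242), close to the expected (169.3,240). The notch is at about (172.5,250), so I'll check the notch's lateral position from grey-level profiles of the first pictures.

```bash
python3 - <<'E'
from h import *
g=cv2.imread("pics/top0.png",0).astype(float)
for r in range(140,147):
    w=np.clip(125-g[r,332:361],0,None); w[w<12]=0; x=np.arange(332,361)
    c=(w*x).sum()/w.sum(); print(r,round(c,2),cast("top",[(c,r)],.125)[0,:2].round(4),g[r,336:357].astype(int))
s=cv2.imread("pics/scene0.png",0)
# fork outline in scene
m=np.zeros_like(s); m[238:262,155:190]=s[238:262,155:190]<75
cn=max(cv2.findContours(m,0,1)[0],key=cv2.contourArea); print(cv2.approxPolyDP(cn,1.2,True)[:,0].tolist())
c=np.array([.4805,-.1763]); a=np.radians(1.72); Rz=np.array([[np.cos(a),-np.sin(a)],[np.sin(a),np.cos(a)]])
print(proj("scene",[[*(c+Rz@q),.125] for q in((.113,-.018),(.157,-.018),(.157,-.007),(.1275,-.007),(.1275,.007),(.157,.007),(.157,.018),(.113,.018))]).round(1).tolist())
E
```

```text
140 345.24 [ 0.6354 -0.1712] [120 102  84  74  74  77  92 112 125 129 130 121 102  79  68  67  76  94
 114 125 125]
141 345.28 [ 0.633  -0.1713] [120  97  73  60  58  64  85 108 124 129 129 119  95  68  54  54  66  90
 113 123 125]
142 345.27 [ 0.6306 -0.1712] [119  99  72  56  53  61  82 107 122 129 129 119  93  67  52  53  65  89
 111 122 125]
143 345.33 [ 0.6283 -0.1713] [121 101  74  58  52  59  80 106 123 128 129 118  94  66  53  53  64  88
 110 123 125]
144 345.38 [ 0.6259 -0.1714] [120 102  76  57  52  57  78 105 124 129 128 118  92  66  53  53  64  85
 109 123 128]
145 345.42 [ 0.6236 -0.1715] [119 100  74  59  52  58  77 106 123 128 126 117  94  67  54  52  61  83
 107 122 129]
146 345.42 [ 0.6212 -0.1715] [119 101  76  57  53  58  77 105 121 127 125 116  95  70  55  53  61  82
 107 121 129]
[[177, 241], [159, 245], [163, 259], [170, 258], [174, 255], [179, 256], [183, 254]]
[[158.7, 245.0], [164.2, 258.4], [170.0, 256.8], [166.0, 247.9], [173.1, 246.0], [177.2, 254.9], [182.8, 253.4], [176.7, 240.4]]
```

Both views agree with the computed notch to within 1 mm. Now I lower the key with force monitoring.

```bash
python3 - <<'E'
from h import *
p=manip.current_tool_pos(); x,y=.6169,-.1719
f0=manip.current_force()
z=.200
for z in(.165,.130,.121,.1195,.118,.117,.116,.115):
    manip.servo_line([x,y,z],vel=.07 if z>.12 else .03); f=manip.current_force()-f0; print(z,f.round(2),manip.current_finger_gap())
    if np.linalg.norm(f)>4: break
print(manip.current_clock(), z)
E
```

```text
0.165 [1.69 0.71 0.34] 0.013623209201645862
0.13 [0.27 0.95 1.27] 0.013953772534315807
0.121 [1.61 1.04 1.5 ] 0.013430430013296572
0.1195 [-0.17  0.88 10.16] 0.013336618219490814
14.7667 0.1195
```

Contact came at about 0.120, after the stem had passed 50+ mm through the notch, so this is the shoulder on the bracket. I release and check.

```bash
python3 - <<'E'
from h import *
effector.open_jaws(); manip.sleep(.3)
p=manip.current_tool_pos(); manip.servo_line([p[0],p[1],.30],vel=.2)
q=down(np.radians(0)); 
manip.move_pose([.50,.10,.32],down(np.radians(60))); print(manip.current_clock(),manip.current_q().round(2))
t=viewer.get_image("top"); s=viewer.get_image("scene"); cv2.imwrite("pics/top4.png",t[:,:,::-1])
a=cv2.resize(s[150:280,100:250],None,fx=4,fy=4); b=cv2.resize(t[110:290,300:350+10],None,fx=2.8,fy=2.8)
o=np.zeros((520,800,3),np.uint8); o[:,:600]=a; o[:504,610:778]=b; cv2.imwrite("pics/parked.png",o[:,:,::-1])
for n,z in(("scene",.125),("scene",.165),("top",.165)): print(n,z,proj(n,[.6169,-.1719,z]))
print("lid",[(r,manip.solve_ik([.505,.281,-.02],down(np.radians(r)))is not None) for r in(0,30,45,60,90,180)],[(r,manip.solve_ik([.4805,-.1763,.115],down(np.radians(r)))is not None) for r in(0,30,45,60,90,180)])
E
```

```text
18.5583 [-0.61  0.11  0.4   1.75 -0.04  1.29  0.84]
scene 0.125 [[170.93819072 249.56875498]]
scene 0.165 [[168.40304532 232.6273956 ]]
top 0.165 [[350.27756656 144.18291374]]
lid [(0, True), (30, True), (45, True), (60, True), (90, True), (180, True)] [(0, True), (30, True), (45, True), (60, True), (90, True), (180, True)]
```

View pics/parked.png

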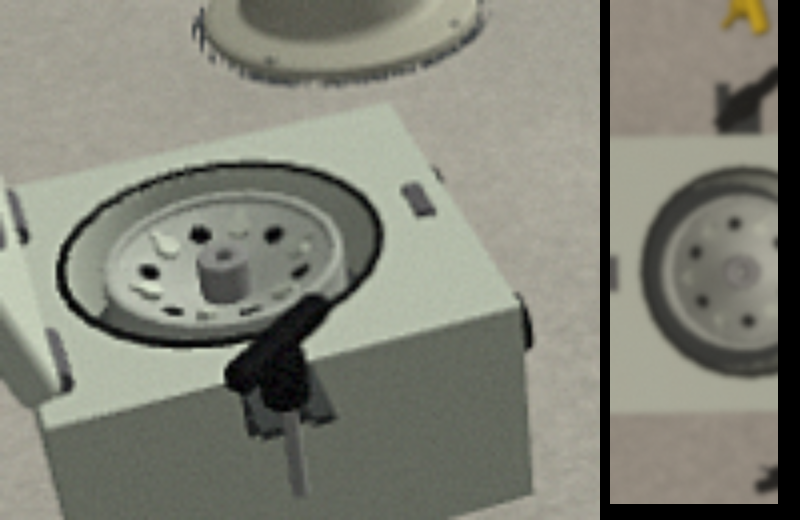

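The key is parked: its stem hangs below the fork at crop (297,495), shoulder on the plate, upright. Now I refine the lid centre from both initial views.

```bash
python3 - <<'E'
from h import *
for n,box,th in(("top",(146,184,174,208),75),("scene",(335,195,362,222),60)):
    im=cv2.imread(f"pics/{n}0.png"); g=cv2.cvtColor(im,cv2.COLOR_BGR2GRAY)
    x0,y0,x1,y1=box; m=np.zeros_like(g); m[y0:y1,x0:x1]=g[y0:y1,x0:x1]<th
    k,l,s,c=cv2.connectedComponentsWithStats(m); i=1+s[1:,4].argmax(); print(n,s[i],c[i],cast(n,[c[i]],.03)[0])
    # disc: edge search around projected centre, top rim z=.012
    c0=np.array([.506,.281]); P=[]; W=[]
    gf=cv2.GaussianBlur(g,(0,0),.8).astype(np.float32)
    for t in np.linspace(0,2*np.pi,180,endpoint=False):
        r=np.arange(.052,.072,.0004); q=np.c_[c0[0]+r*np.cos(t),c0[1]+r*np.sin(t),r*0+.012]; px=proj(n,q).astype(np.float32)
        v=cv2.remap(gf,px[None,:,0],px[None,:,1],1)[0]; d=-np.gradient(v); j=d.argmax()
        if d[j]>.25 and 2<j<len(r)-3: W.append(q[j,:2])
    W=np.array(W)
    for _ in range(5):
        c,r=circle(W); e=abs(np.hypot(*(W-c).T)-r); W=W[e<max(2*np.median(e),5e-4)]
    print(" disc",c,r,len(W),np.median(e))
# cylinder prediction for the knob silhouette at a candidate
t=np.linspace(0,2*np.pi,60); C=lambda x,y:np.vstack([np.c_[x+.014*np.cos(t),y+.014*np.sin(t),t*0+z] for z in(.012,.04)])
for x,y in((.505,.281),): 
    for n in("top","scene"): print(n,cv2.boundingRect(proj(n,C(x,y)).astype(np.float32)), proj(n,C(x,y)).min(0),proj(n,C(x,y)).max(0))
E
```

```text
top [153 191  13  11  94] [159.4893617  195.80851064] [0.50594513 0.28029232 0.03      ]
 disc [0.5062791  0.28363047] 0.0601835483786831 72 0.0003844965475845452
scene [343 203  11  14 122] [347.67213115 210.02459016] [0.51163863 0.27908766 0.03      ]
 disc [0.50565214 0.28353684] 0.06131748138038468 57 0.00036493121357497604
top (152, 190, 15, 13) [152.6292951  190.37162101] [166.32890033 202.03323848]
scene (340, 201, 14, 17) [340.77253125 201.91375833] [353.05478044 217.77143349]
```

Both views give a lid centre of about (0.506,0.283), and the measured radius of 60–61 mm matches the given 62. I'll grasp the knob with the fingers closing along x.

```bash
python3 - <<'E'
from h import *
q=down(0.); x,y=.506,.283
manip.move_pose([x,y,.15],q); manip.sleep(.2); f0=manip.current_force()
for z in(.03,.0,-.010,-.0185):
    manip.servo_line([x,y,z],vel=.12 if z>.02 else .05); f=manip.current_force()-f0; print(z,f.round(2))
    if np.linalg.norm(f)>5: break
effector.close(35); print(manip.current_finger_gap(),manip.current_gripper_force(),manip.current_force()-f0,manip.current_clock())
a=cv2.resize(viewer.get_image("scene")[130:260,270:430],None,fx=4,fy=4); cv2.imwrite("pics/knob.png",a[:,:,::-1])
E
```

```text
0.03 [-0.15  0.17 -1.52]
0.0 [-0.23  0.49 -0.1 ]
-0.01 [-0.66 -0.46 -0.3 ]
-0.0185 [-0.86 -0.61 -0.45]
0.027195697657153517 34.999920129776 [-0.39344144  0.30088305 -0.6287923 ] 23.6
```

View pics/knob.png

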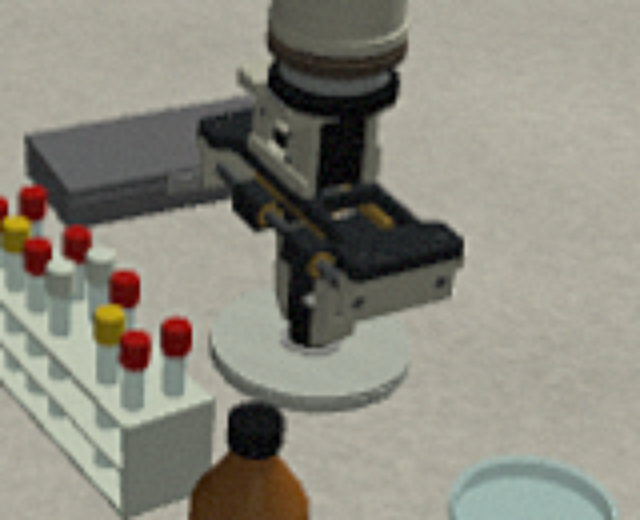

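The gap is 27 mm at 35 N: the knob is held, the disc level at crop (310,345). Now I lift and carry.

```bash
python3 - <<'E'
from h import *
p=manip.current_tool_pos(); z0=p[2]
manip.servo_line([p[0],p[1],z0+.20],vel=.12); print(manip.current_finger_gap(),manip.current_force())
manip.servo_line([.4805,-.1763,z0+.20],vel=.15); manip.sleep(.3)
manip.servo_line([.4805,-.1763,z0+.139],vel=.05); manip.sleep(.4)
print(z0,manip.current_tool_pos(),manip.current_finger_gap(),manip.current_force(),manip.current_clock())
t=viewer.get_image("top"); s=viewer.get_image("scene"); cv2.imwrite("pics/tf.png",t[:,:,::-1]);cv2.imwrite("pics/sf.png",s[:,:,::-1])
a=cv2.resize(s[140:270,100:250],None,fx=2.9,fy=2.9,interpolation=cv2.INTER_CUBIC); b=cv2.resize(t[130:270,290:410],None,fx=2.9,fy=2.9,interpolation=cv2.INTER_CUBIC)
o=np.zeros((406,790,3),np.uint8); o[:a.shape[0],:a.shape[1]]=a; o[:b.shape[0],438:438+b.shape[1]]=b
# expected lid rim outline at hub (top edge of disc)
t_=np.linspace(0,2*np.pi,40); C=np.c_[.4805+.062*np.cos(t_),-.1763+.062*np.sin(t_),t_*0+.151]
for n,(ox,oy,sx) in(("scene",(100,140,0)),("top",(290,130,438))):
    for u,v in (proj(n,C)-[ox,oy])*2.9+[sx,0]: cv2.circle(o,(int(u),int(v)),1,(255,0,0),-1)
cv2.imwrite("pics/fin.png",o[:,:,::-1])
E
```

```text
0.027221445308271707 [-1.1669107   0.65133346 -1.59347699]
-0.01847733667146917 [ 0.48056749 -0.17630254  0.12061894] 0.027129587424886314 [ 0.04363145  1.32610245 -1.23322598] 30.75
```

View pics/fin.png

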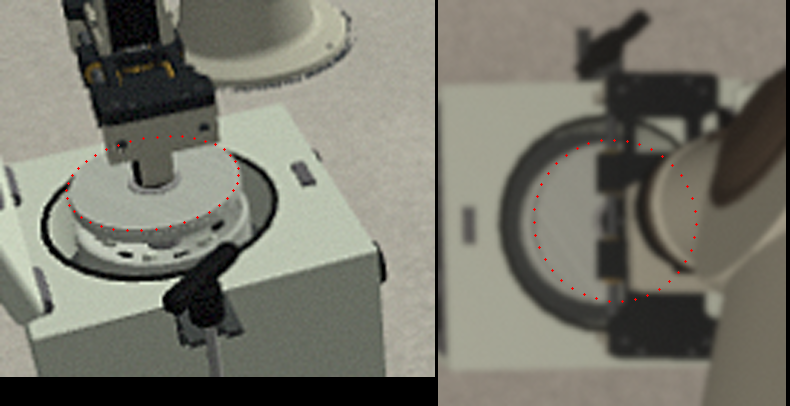

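The lid's outline sits on the predicted rim (red dots, at most 1–2 px off in both views). It is level, clear of the gasket, and about 17 mm above the hub. The key is still parked, so I hand in.

```bash
python3 -c "
from bench import manip
manip.sleep(.5); print(manip.hand_in())"
```

```text
the job is handed in; nothing more can be done
None
```

I handed the job in at about 31 s of the 64 s allowed: the key is parked upright in the notch and released, and the lid is still gripped level about 17 mm above the rotor, centred to about 2 mm in the images; the verdict was not shown.

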